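# Load the gel cassette into the guides of the gel tank

### The job

Take the taller of the two gel cassettes out of the leaning drying rack and slide it edgewise, upright, down the pair of guides in the empty gel tank, then press it home until its foot is fully down on the tank floor and let go. The guides may stand a little off the tank's middle, so feel for the grooves. Leave the short cassette standing in the rack, and do not disturb the beaker or the bottle.

Things in the scene. Friction and masses are not known exactly. Their poses are not given: they have to be found in the camera images.
- tall_cassette: Cassette to load: rigid plate 8 mm thick (its x), 90 wide (y), 120 tall (z), grey frame, pale window, 0.1-0.2 kg, same front and back. Origin: centre of its foot; z runs up the plate. Starts in one bay of the rack, leaning 25 degrees from vertical, top towards the rack's -x (away from the robot); its top 50 mm is free on both faces.
- tall_cassette_top (a point): Centre of the tall cassette's top edge, 120 mm from its origin.
- short_cassette: Like the tall cassette but 80 mm tall, 0.1 kg; leans in the other bay of the rack and stays there. Origin: centre of its foot; z up the plate.
- rack: Fixed white drying rack, 140 (x) by 225 mm (y), 100 high; origin: centre of underside. Two bays 114 mm apart along y share a slot 11 mm wide, 30 deep, leaning 25 degrees from vertical, up and towards the rack's -x, away from the robot. Rest board on its -x side reaches 69 mm up a cassette, lip on the +x side 30 mm: draw a cassette out along its own z, 35 mm or more, before turning it.
- tank: Fixed dry gel tank, 150 (x) by 160 mm (y). Origin: centre of underside, z up; inner floor 16 mm above it. Side walls (across x) reach 61 mm, end walls 86 mm, guides 106 mm up. Home, the cassette's origin is 16 mm above the tank's origin, centred in y, within 9 mm in x (where the guides happen to be), cassette y along tank y (either way round), its top 30 mm above the guide tops.
- guide_mouth (a point): Middle of the tank at guide-top height, 106 mm up: NOT the groove. The pair of white guides, facing each other along tank y, is one stiff carriage left up to 9 mm either way along tank x from here. Each has a square vertical groove 10.5 mm wide (x), no lead-in, with a 17 mm flat rib top either side; groove bottoms 93 mm apart, ribs 76 mm apart. 40 mm free on each side of the plate.
- seat (a point): Middle of the tank floor, 16 mm above the tank's origin. Between the guides, in line with the grooves, a black rubber seat strip starts 7 to 10 mm proud of the floor; it resists with about 8 N, stays where it is pushed and must be pushed level with the floor, where the cassette's foot meets the hard floor.
- beaker: Glass beaker, 70 mm across, 90 mm high, bystander. Origin: centre of its underside.
- bottle: White bottle with a screw cap, 66 mm across, 150 mm high with the cap, bystander. Origin: centre of its underside.
There are look-alikes about, which are no part of the job. What is shaped like the tank but pink is not meant.

How it is judged:
By the outcome, as a careful person would: the job done as asked, in the order asked, and still so for the second after the job is handed in, with the robot touching nothing.
It also fails if it takes over 61 s, if anything falls off the work surface, if the arm or the gripper's body presses on something with over 40 N, if the wrist force passes 120 N, or if a joint passes its speed limit or range.

### The arm

A 6-joint arm with a two-finger parallel gripper is mounted at the origin on the work surface. World frame = base frame: x ahead of the robot, y to its left, z up, the work surface at z = 0. Lengths are in m, angles in rad, forces in N, time in s.
With the tool pointing down it reaches from about 0.35 to 0.975 m from the base axis. Payload 4.9 kg.
Tool frame: the origin (TCP) lies midway between the tips of the shut fingers; the grasp point (between the pads) lies 19 mm behind it; z points along the fingers, y is the direction in which the jaws open and shut (so a half turn about z gives the same grasp; the last joint's range is limited). The gripper opens to 85 mm and grips with 20 to 120 N. Pads are 22 mm wide; open, the fingers measure 114 mm over their backs; the gripper's body (76 mm by 85 mm) begins 54 mm behind the grasp point. The pads swing forward as they close: fully open they stand 13 mm farther back than shut.
Start: joints at [1.073, 0.053, 1.613, -0, 1.476, -0.119], TCP at [0.231, 0.581, 0.231] pointing down, gripper open.
Joint ranges: [-3.01, 3.01], [-1.01, 2.22], [0.06, 2.58], [-1.02, 4.17], [0.09, 2.62], [-3.14, 3.14]. Speed limits (rad/s): [2.57, 2.57, 3.14, 3.14, 3.14, 3.14].

### API

Orientations are given as a rotation vector (axis times angle).
In Python, from station import ctrl gives the robot as it stands.
- The arm moves only by the tool play_rows, never from a script. Its argument "motion" is a list that holds one entry, the list of rows, each a list of 7 numbers: the closure, from -1 (fully open) to 1 (shut), then the shift along the tool's x, y, z in cm, then the turn, a rotation vector about the tool's x, y, z in degrees. A call has 1 to 20 rows; each row is the pose to reach, as a shift and turn from the pose measured when the call began, along the tool's axes at that moment; what a row does not reach only later rows make up. A row lasts 1/8 s, in which the tool goes at most 62.5 mm and 10.7 degrees, less where a joint would pass 70% of its speed; a pose out of reach is approached as far as the arm can. A call with a gripper value outside its range is refused whole. The fingers move at their own pace and stop on an object; "newtons" is the grip in N (left out, the last holds). Time passes only in rows, so rows that repeat a pose let the fingers close. It gives the time, the measured TCP pose, the force and the opening at its end, in the units of the state.
- ctrl.get_obs(): the state, without advancing time (a new reading comes with each control period).
- ctrl.get_image(name): name is "side" or "top" or "wrist"; returns a dict with "color" (384x512x3 uint8, red, green, blue), "mtx" (3x3 intrinsics, pixels), "D" ([k1, k2, p1, p2, k3] as OpenCV has them; the pictures are not rectified), "T" (4x4, takes a point from camera to world coordinates). Camera axes: x right, y up, looking along -z (the intrinsics and any distortion apply to the point x, -y, -z); pixel columns grow to the right and rows downward; lengths in m; the calibration is good to about 2 mm. A picture is of the moment at which its call begins. There is no depth.
- ctrl.finish_job(): hands the job in, once; it reports no verdict.
The state is a dict: "t": time; "q": joint angles; "dq": joint speeds; "effort": joint torques, N m; "tool_pos": TCP position; "tool_rot": TCP orientation; "contact_force": force on the tool from outside, world axes, zero at the start; "wrist_torque": the same for the moment, N m; "opening": finger opening in m.
Only numpy, scipy, OpenCV 4.12 (cv2) and the standard library are available. Lean on these libraries where they do the work, as an engineer would, in place of code of your own. Each camera call takes 0.05 s, during which the arm holds its last target.

## Working session

There is one attempt and no reset: what is moved stays moved. The work goes in short steps, Python scripts to look and compute and a tool call to move; the robot and the scene stay as the last step left them, time stands still between calls to the robot, and variables do not carry over. Pictures are saved under pics/ and viewed, and the job is handed in when it is done.

Besides the shell and the picture viewer there is one more tool, called by a JSON object that holds its "api" and its "payload", one argument or row to a line. play_rows: Moves the arm, as the interface text tells. Its arguments: {"type":"object","properties":{"motion":{"type":"array"},"newtons":{"type":"number"}},"required":["motion"]}

```bash
ls; mkdir -p pics
cat > h.py <<'E'
from station import ctrl
import numpy as np, cv2
from scipy.spatial.transform import Rotation as R
def shot(n,f):
    im=ctrl.get_image(n); cv2.imwrite(f'pics/{f}.png',im['color'][:,:,::-1]); np.savez(f'pics/{f}.npz',**{k:np.array(v) for k,v in im.items()}); return im
def ray(im,u,v):
    p=cv2.undistortPoints(np.array([[[u,v]]],float),im['mtx'],im['D'])[0,0]
    d=im['T'][:3,:3]@np.array([p[0],-p[1],-1]); return im['T'][:3,3],d/np.linalg.norm(d)
def onz(im,u,v,z):
    o,d=ray(im,u,v); return o+d*(z-o[2])/d[2]
def proj(im,P):
    P=np.atleast_2d(P); c=(P-im['T'][:3,3])@im['T'][:3,:3]; c=c*[1,-1,-1]
    return cv2.projectPoints(c.reshape(-1,1,3),np.zeros(3),np.zeros(3),im['mtx'],np.array(im['D'],float))[0][:,0]
def tri(i1,p1,i2,p2):
    o1,d1=ray(i1,*p1);o2,d2=ray(i2,*p2)
    A=np.stack([d1,-d2],1);s=np.linalg.lstsq(A,o2-o1,rcond=None)[0]
    a=o1+s[0]*d1;b=o2+s[1]*d2; return (a+b)/2,np.linalg.norm(a-b)
def load(f): return dict(np.load(f'pics/{f}.npz'))
E
python3 - <<'E'
from h import *
for n in ['side','top','wrist']:
    im=shot(n,n+'0'); print(n,im['T'].round(3).tolist(),np.array(im['mtx']).round(1).tolist())
print(ctrl.get_obs())
E
```

```text
pics
side [[0.904, 0.28, -0.324, 0.314], [-0.428, 0.557, -0.712, -0.682], [-0.019, 0.782, 0.623, 0.668], [0.0, 0.0, 0.0, 1.0]] [[382.2, 0.0, 256.5], [0.0, 382.2, 189.0], [0.0, 0.0, 1.0]]
top [[-0.03, 0.986, -0.167, 0.448], [-0.999, -0.027, 0.017, -0.026], [0.012, 0.167, 0.986, 1.177], [0.0, 0.0, 0.0, 1.0]] [[453.1, 0.0, 254.7], [0.0, 453.1, 192.4], [0.0, 0.0, 1.0]]
wrist [[0.369, -0.891, -0.264, 0.163], [0.929, 0.354, 0.107, 0.607], [-0.002, -0.285, 0.958, 0.374], [0.0, 0.0, 0.0, 1.0]] [[268.2, 0.0, 257.9], [0.0, 268.2, 187.4], [0.0, 0.0, 1.0]]
{'t': 0.15, 'q': array([ 1.07301128e+00,  5.32201840e-02,  1.61398162e+00, -1.16836543e-05,
        1.47601966e+00, -1.19011117e-01]), 'dq': array([-8.03198469e-04, -2.26413350e-03, -4.05770798e-03,  1.34844354e-03,
       -3.63750808e-04, -9.31586296e-05]), 'effort': array([ 5.59903874e-04, -3.94245350e+01, -3.70721340e+01, -7.25526706e-05,
        4.75678025e-03,  1.13916599e-05]), 'tool_pos': array([0.23088536, 0.58025901, 0.23033436]), 'tool_rot': array([-5.91333478e-01, -3.08494516e+00,  2.44298552e-03]), 'contact_force': array([-0.67756885, -0.29277948, -0.71957064]), 'wrist_torque': array([ 0.03568662,  0.0363206 , -0.03472106]), 'opening': 0.085320091627589}
```

View pics/side0.png

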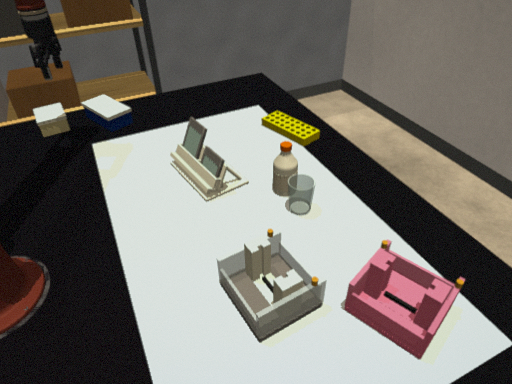

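View pics/top0.png

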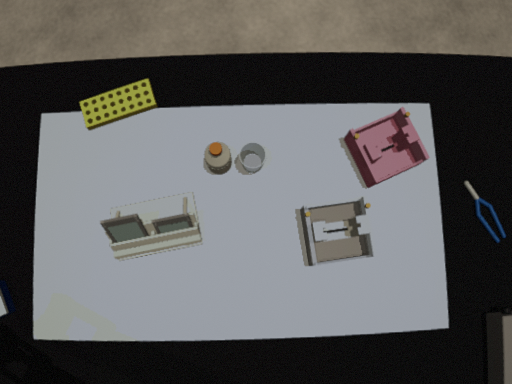

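View pics/wrist0.png

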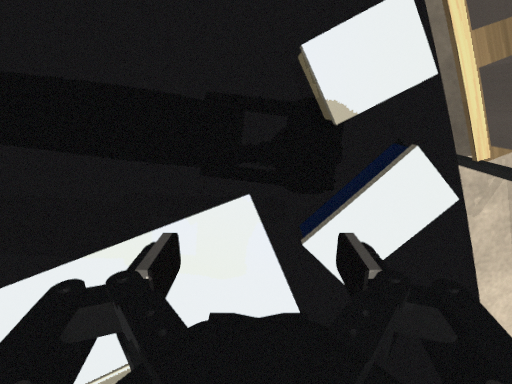

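Look-alikes: for the cassette, the tall plate at top (125,230) / side (195,138) and the short plate at top (174,226) / side (213,162). For the tank, the grey one at top (335,235) / side (270,285) and the pink one at top (386,150) / side (403,298). I choose the plate at (125,230) and the grey tank, and check both in crops.

Run:
```python
from h import *
a=cv2.imread('pics/side0.png');b=cv2.imread('pics/top0.png')
def c(i,x,y,w,h,s): return cv2.resize(i[y:y+h,x:x+w],None,fx=s,fy=s,interpolation=cv2.INTER_CUBIC)
cv2.imwrite('pics/c1.png',np.hstack([c(a,165,110,85,95,4.7),c(b,95,185,112,84,5)[:420] if 0 else cv2.resize(c(b,95,185,112,84,4),(448,446))])) if 0 else None
cv2.imwrite('pics/c1.png',c(a,165,110,90,90,6));cv2.imwrite('pics/c2.png',c(b,95,185,115,84,6))
cv2.imwrite('pics/c3.png',c(a,212,225,116,110,5));cv2.imwrite('pics/c4.png',c(b,295,190,85,85,6))
```

```text
(no output)
```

View pics/c1.png

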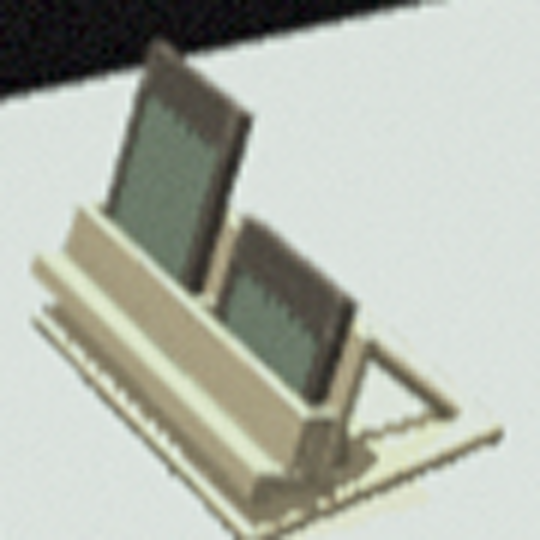

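View pics/c2.png

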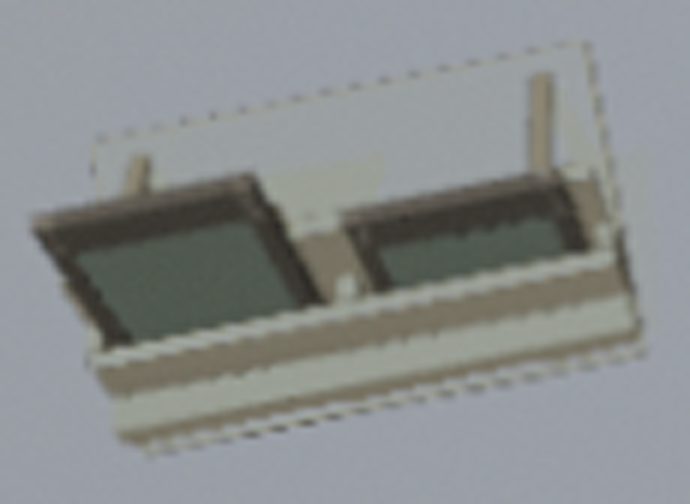

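View pics/c3.png

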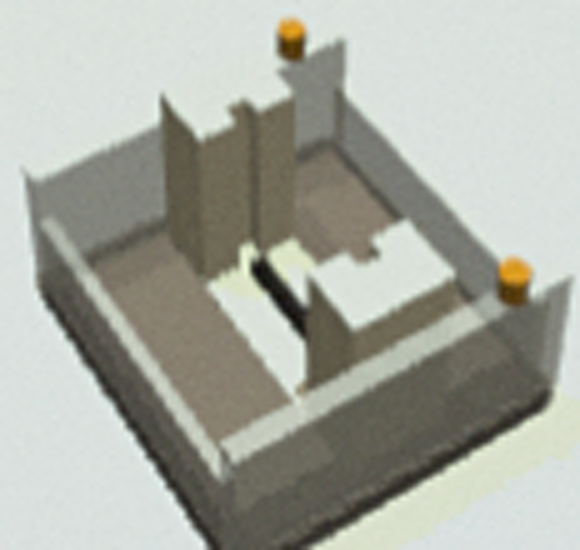

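View pics/c4.png

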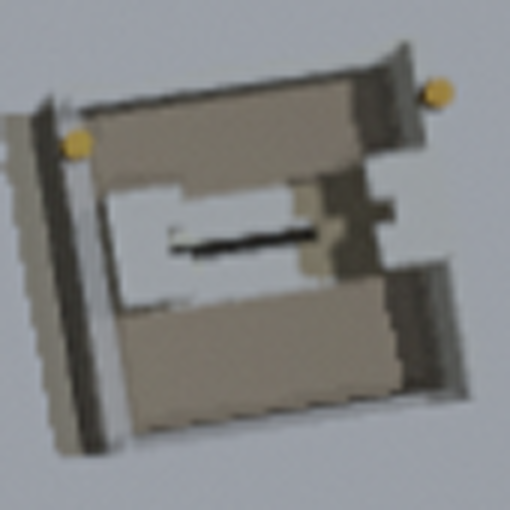

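The crops confirm the choice: the left plate stands well higher than the other, and the grey tank is empty with white guides. Next I triangulate.

Run:
```python
from h import *
s=load('side0');t=load('top0')
C=lambda x,y:(165+x/6,110+y/6); D=lambda x,y:(95+x/6,185+y/6)
def p(n,a,b): 
    x,e=tri(s,a,t,b); print(n,x.round(4),round(e,4)); return x
A=p('tall +y',C(157,40),D(33,222));B=p('tall -y',C(250,117),D(252,180))
print(np.linalg.norm(A-B),np.degrees(np.arctan2(*(A-B)[[1,0]])),(A+B)/2)
p('short -y',C(355,305),D(552,183));p('short +y',C(243,222),D(342,218))
p('lipfront +y',C(85,208),D(100,365));p('lipfront -y',C(330,408),D(612,255))
for q in [(95,145),(585,42),(645,352),(150,452)]: print(onz(t,*D(*q),.006).round(4))
# tank
C=lambda x,y:(212+x/5,225+y/5); D=lambda x,y:(295+x/6,190+y/6)
p('far post',C(290,22),D(77,140));p('near post',C(514,267),D(438,93))
p('end far corner?',C(345,40),D(50,100));p('end near +x',C(572,280),D(408,45))
g=[]
for q in [(105,195),(120,308),(365,160),(452,260),(385,275)]: print('z106',onz(t,*D(*q),.106).round(4))
for n,q in [('g+ groove inner',(250,105)),('g+ outer',(232,108)),('far left',(162,95)),('farright',(292,95)),('near groove',(372,250)),('n r',(455,275)),('n l',(355,328)),('n top',(405,222)),('n corner left',(312,278))]: print(n,onz(s,*C(*q),.106).round(4))
print(onz(t,218,158,.09),onz(t,252,157,.045))
```

```text
tall +y [0.5636 0.3183 0.1384] 0.0008
tall -y [0.5796 0.2315 0.1349] 0.0032
0.08826364603051214 100.47790471336162 [0.57160439 0.27488867 0.13664299]
short -y [0.5823 0.1184 0.0964] 0.0076
short +y [0.5655 0.2046 0.097 ] 0.0022
lipfront +y [0.5131 0.3149 0.0579] 0.0029
lipfront -y [0.5579 0.0982 0.0611] 0.0112
[0.6113 0.3347 0.006 ]
[0.6513 0.1167 0.006 ]
[0.5154 0.0921 0.006 ]
[0.4766 0.3084 0.006 ]
far post [ 0.5755 -0.1708  0.1018] 0.0007
near post [ 0.5911 -0.3199  0.1003] 0.0026
end far corner? [ 0.5999 -0.1657  0.0744] 0.0099
end near +x [ 0.6178 -0.3171  0.0734] 0.0084
z106 [ 0.5523 -0.1802  0.106 ]
z106 [ 0.5073 -0.1841  0.106 ]
z106 [ 0.5629 -0.286   0.106 ]
z106 [ 0.5216 -0.319   0.106 ]
z106 [ 0.5166 -0.2913  0.106 ]
g+ groove inner [ 0.5385 -0.2093  0.106 ]
g+ outer [ 0.5314 -0.2076  0.106 ]
far left [ 0.5093 -0.1888  0.106 ]
farright [ 0.5559 -0.2119  0.106 ]
near groove [ 0.5471 -0.2941  0.106 ]
n r [ 0.5686 -0.3174  0.106 ]
n l [ 0.525  -0.3218  0.106 ]
n top [ 0.5644 -0.2881  0.106 ]
n corner left [ 0.5214 -0.2957  0.106 ]
[0.72006041 0.04293199 0.09      ] [ 0.73152694 -0.0416065   0.045     ]
```

```bash
cat >> h.py <<'E'
def rel(Rt,pt,o=None):
    """row (cm, deg) from the present measured pose to target"""
    o=o or ctrl.get_obs(); R0=R.from_rotvec(o['tool_rot'])
    d=R0.inv().apply(np.array(pt)-o['tool_pos'])*100; r=(R0.inv()*R.from_matrix(Rt)).as_rotvec(degrees=True)
    return d.round(2),r.round(1)
def frame(z,y):
    z=np.array(z)/np.linalg.norm(z); y=np.array(y)-z*np.dot(z,y); y/=np.linalg.norm(y); return np.stack([np.cross(y,z),y,z],1)
E
python3 - <<'E'
from h import *
o=ctrl.get_obs(); R0=R.from_rotvec(o['tool_rot']).as_matrix(); print(R0.round(3))
w=load('wrist0'); print('cam in tool',(R0.T@(w['T'][:3,3]-o['tool_pos'])).round(3),(R0.T@w['T'][:3,:3]).round(3))
yw=np.radians(10.4); a=np.array([np.cos(yw),np.sin(yw),0]); k=np.array([0,0,1.]); b=np.radians(25)
zc=np.sin(b)*a+np.cos(b)*k; n=np.cos(b)*a-np.sin(b)*k
top=np.array([.570,.2745,.139])
for sg in(1,-1):
    Rt=frame(-zc,sg*n)
    for h in (.10,.0): print(sg,rel(Rt,top-zc*.039+zc*h), (top-zc*.039+zc*h).round(3))
E
```

```text
[[-0.929  0.37  -0.001]
 [ 0.37   0.929 -0.001]
 [ 0.    -0.002 -1.   ]]
cam in tool [ 0.073 -0.    -0.143] [[ 0.     0.958  0.285]
 [ 1.    -0.     0.   ]
 [ 0.     0.285 -0.958]]
1 (array([-45.  , -14.49,   3.62]), array([22.7, 12.7, 56.9])) [0.595 0.279 0.194]
1 (array([-41.42, -16.72,  12.69]), array([22.7, 12.7, 56.9])) [0.554 0.272 0.104]
-1 (array([-45.  , -14.49,   3.62]), array([ -14.7,   26.5, -119.8])) [0.595 0.279 0.194]
-1 (array([-41.42, -16.72,  12.69]), array([ -14.7,   26.5, -119.8])) [0.554 0.272 0.104]
```

{"api": "play_rows", "payload": {
  "motion": [
    [[-1,-12,-3.5,-0.5,6,3,14],[-1,-24,-7,-1,11,6,28],[-1,-36,-10,-1.5,17,9,43],[-1,-47.15,-13.15,-1.8,22.7,12.7,56.9],[-1,-47.15,-13.15,-1.8,22.7,12.7,56.9],[-1,-47.15,-13.15,-1.8,22.7,12.7,56.9],[-1,-47.15,-13.15,-1.8,22.7,12.7,56.9],[-1,-47.15,-13.15,-1.8,22.7,12.7,56.9],[-1,-47.15,-13.15,-1.8,22.7,12.7,56.9],[-1,-47.15,-13.15,-1.8,22.7,12.7,56.9],[-1,-47.15,-13.15,-1.8,22.7,12.7,56.9],[-1,-47.15,-13.15,-1.8,22.7,12.7,56.9]]
  ]
}}

```text
t: 1.65
tool_pos: [0.6194, 0.2848, 0.2487]
tool_rot: [-1.804, -2.171, 0.48]
contact_force: [0.5, 0.1, -0.3]
opening: 0.0855
```

Run:
```python
from h import *
o=ctrl.get_obs(); print(o['t'],o['q'].round(2),o['tool_pos'])
shot('wrist','w1')
```

```text
1.65 [0.3  0.46 1.15 0.05 1.97 0.13] [0.61942129 0.2848186  0.24868683]
```

View pics/w1.png

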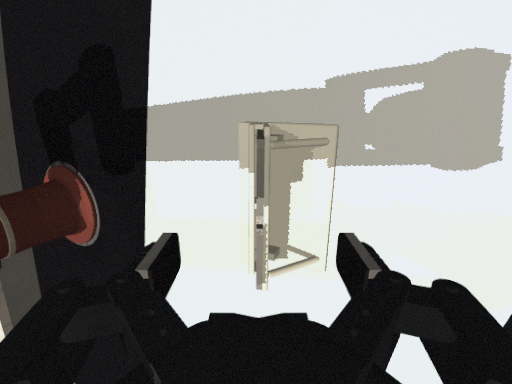

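Run:
```python
from h import *
a=cv2.imread('pics/w1.png'); cv2.imwrite('pics/w1c.png',cv2.resize(a[115:300,225:345],None,fx=3.2,fy=3.2,interpolation=cv2.INTER_CUBIC))
```

```text
(no output)
```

View pics/w1c.png

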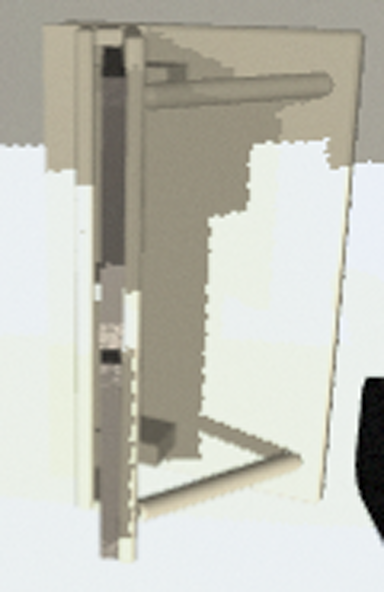

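Run:
```python
from h import *
w=load('w1')
yw=np.radians(10.4); a=np.array([np.cos(yw),np.sin(yw),0]); k=np.array([0,0,1.]); b=np.radians(25)
zc=np.sin(b)*a+np.cos(b)*k; n=np.cos(b)*a-np.sin(b)*k; yc=np.array([-np.sin(yw),np.cos(yw),0])
top=np.array([.570,.2745,.139])
for u in(-.045,.045):
  for v in (-.004,.004): 
    p=proj(w,top+yc*u+n*v)[0]; print(u,v,p.round(1),((p-[225,115])*3.2).round(0))
for z in(.139,): 
  A=onz(w,259.7,287.8,z);B=onz(w,259.7,233.5,z); print(A,B,np.linalg.norm(A-B),(A+B)/2)
```

```text
-0.045 -0.004 [255.  223.4] [ 96. 347.]
-0.045 0.004 [262.4 223.5] [120. 347.]
0.045 -0.004 [254.9 138.5] [96. 75.]
0.045 0.004 [263.1 138.5] [122.  75.]
[0.59435232 0.15070797 0.139     ] [0.58143547 0.21905195 0.139     ] 0.06955390149646108 [0.58789389 0.18487996 0.139     ]
```

```bash
cat >> h.py <<'E'
yw=np.radians(10.4); a=np.array([np.cos(yw),np.sin(yw),0]); k=np.array([0,0,1.]); b=np.radians(25)
zc=np.sin(b)*a+np.cos(b)*k; n=np.cos(b)*a-np.sin(b)*k; yc=np.array([-np.sin(yw),np.cos(yw),0])
top=np.array([.570,.2745,.139])+.001*n
E
python3 - <<'E'
from h import *
print(rel(frame(-zc,n),top-zc*.039))
E
```

```text
(array([-0.11,  0.15, 15.98]), array([ 0. , -0. ,  0.1]))
```

{"api": "play_rows", "payload": {
  "motion": [
    [[-1,-0.1,0.15,5,0,0,0.1],[-1,-0.1,0.15,9,0,0,0.1],[-1,-0.1,0.15,12,0,0,0.1],[-1,-0.1,0.15,12.5,0,0,0.1],[-1,-0.1,0.15,12.5,0,0,0.1]]
  ]
}}

```text
t: 2.33
tool_pos: [0.5695, 0.2748, 0.1357]
tool_rot: [-1.807, -2.17, 0.479]
contact_force: [-0.1, 0.7, 0.4]
opening: 0.0855
```

Run:
```python
from h import *
shot('wrist','w2'); shot('side','s2')
a=cv2.imread('pics/s2.png'); cv2.imwrite('pics/s2c.png',cv2.resize(a[80:210,130:270],None,fx=4,fy=4,interpolation=cv2.INTER_CUBIC))
print(rel(frame(-zc,n),top-zc*.039))
```

```text
(array([-0.03, -0.06,  3.73]), array([ 0.2, -0. ,  0. ]))
```

View pics/w2.png

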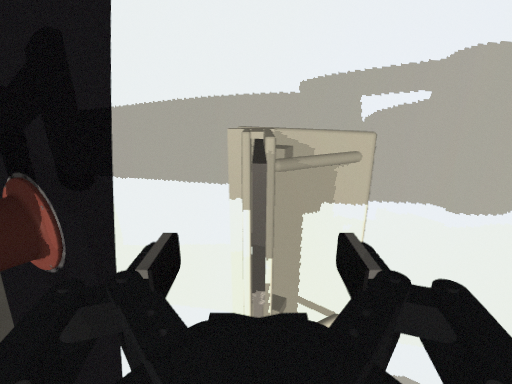

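View pics/s2c.png

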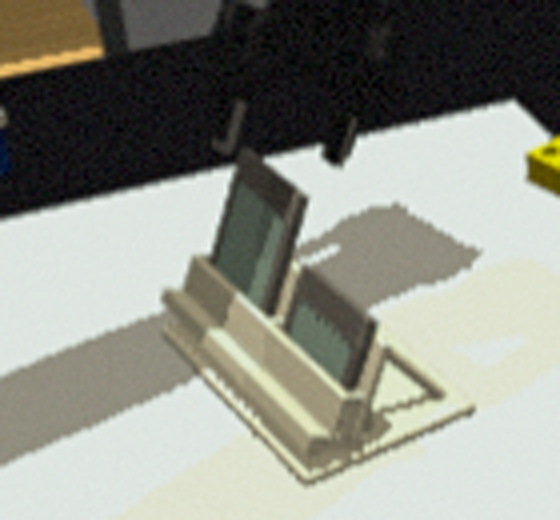

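The fingers straddle the tall plate (wrist col ~258, midway between the pads at 165 and 355). I go down and close.

{"api": "play_rows", "payload": {
  "motion": [
    [[-1,0,-0.05,2,0.2,0,0],[-1,0,-0.05,3.7,0.2,0,0],[-1,0,-0.05,3.7,0.2,0,0],[0.3,0,-0.05,3.7,0.2,0,0],[0.6,0,-0.05,3.7,0.2,0,0],[0.8,0,-0.05,3.7,0.2,0,0],[1,0,-0.05,3.7,0.2,0,0],[1,0,-0.05,3.7,0.2,0,0],[1,0,-0.05,3.7,0.2,0,0],[1,0,-0.05,3.7,0.2,0,0]]
  ],
  "newtons": 70
}}

```text
t: 3.68
tool_pos: [0.5551, 0.2721, 0.1038]
tool_rot: [-1.807, -2.17, 0.479]
contact_force: [1.3, 0.4, 1.7]
opening: 0.0072
```

Run:
```python
from h import *
o=ctrl.get_obs();print(o['contact_force'],o['wrist_torque'],o['opening'])
shot('wrist','w3'); shot('side','s3')
a=cv2.imread('pics/s3.png'); a=cv2.resize(a[80:210,130:270],None,fx=4,fy=4,interpolation=cv2.INTER_CUBIC);cv2.imwrite('pics/s3c.png',a)
```

```text
[1.2952198  0.41769825 1.65295568] [ 0.00482321 -0.16171042 -0.04464016] 0.007228373557705254
```

View pics/s3c.png

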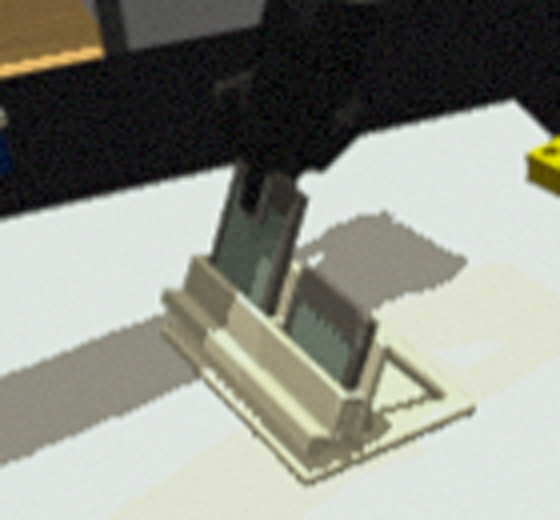

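View pics/w3.png

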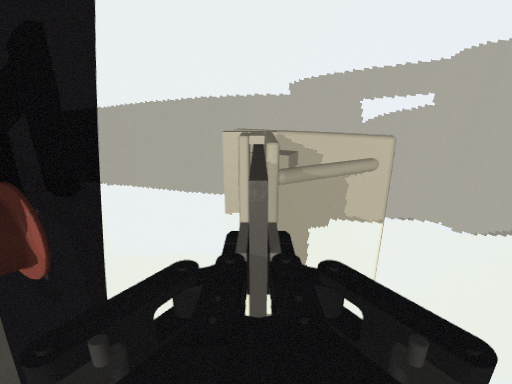

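Gripped (opening 7 mm, tip cleanly on the plate). I draw it out along its own z.

{"api": "play_rows", "payload": {
  "motion": [
    [[1,0,0,-0.7,0,0,0],[1,0,0,-1.8,0,0,0],[1,0,0,-3,0,0,0],[1,0,0,-4.5,0,0,0],[1,0,0,-6.5,0,0,0],[1,0,0,-9,0,0,0],[1,0,0,-12,0,0,0],[1,0,0,-14,0,0,0],[1,0,0,-14,0,0,0]]
  ]
}}

```text
t: 4.9
tool_pos: [0.6149, 0.2831, 0.2338]
tool_rot: [-1.809, -2.173, 0.473]
contact_force: [-0.4, 0.5, -0.8]
opening: 0.0075
```

Run:
```python
from h import *
o=ctrl.get_obs();print(o['contact_force'],o['wrist_torque'],o['opening'])
shot('top','t4'); shot('side','s4')
a=cv2.imread('pics/s4.png'); a=cv2.resize(a[60:210,130:310],None,fx=4,fy=4,interpolation=cv2.INTER_CUBIC);cv2.imwrite('pics/s4c.png',a)
```

```text
[-0.43074227  0.53970959 -0.8159087 ] [ 0.03837913 -0.27532568 -0.0139156 ] 0.007472626613997292
```

View pics/s4c.png

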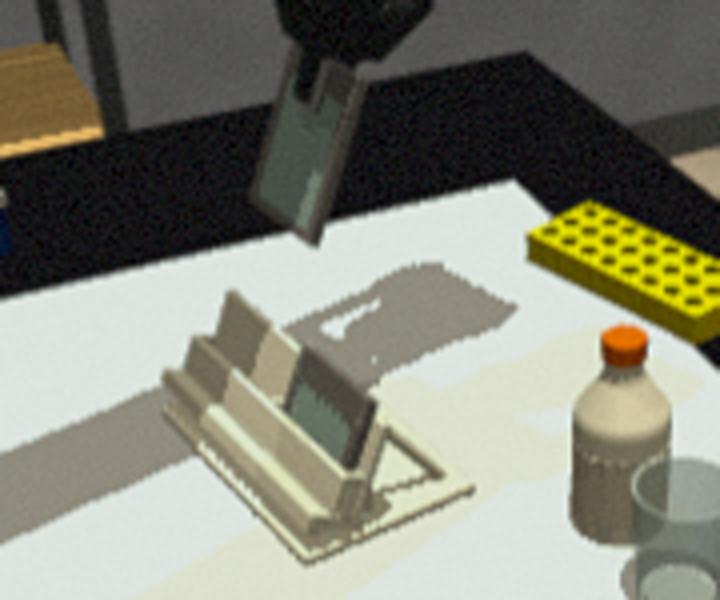

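View pics/t4.png

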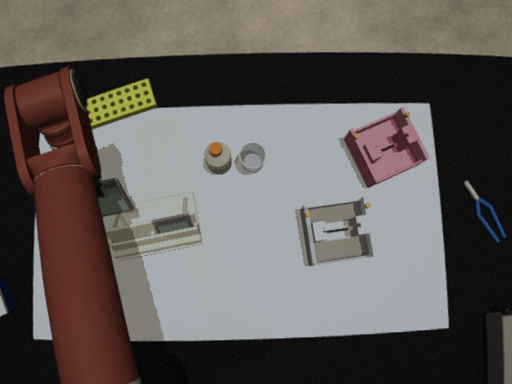

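Run:
```python
from h import *
y=np.radians(5.5)
print(rel(frame([0,0,-1],[np.cos(y),np.sin(y),0]),[.537,-.252,.27]))
print(rel(frame([0,0,-1],[np.cos(y),np.sin(y),0]),[.60,.0,.29]))
```

```text
(array([-51.21, -17.24,   3.64]), array([-24.9,   1. ,   4.9]))
(array([-27.56,  -8.33,  -2.7 ]), array([-24.9,   1. ,   4.9]))
```

{"api": "play_rows", "payload": {
  "motion": [
    [[1,-3,-1,-1,-4,0,0.8],[1,-7,-2,-2,-10,0.5,2],[1,-12,-3.5,-2.7,-16,0.8,3],[1,-18,-5.5,-2.7,-21,1,4],[1,-24,-7.3,-2.7,-24.9,1,4.9],[1,-30,-9.2,-1.8,-24.9,1,4.9],[1,-36,-11.5,-0.5,-24.9,1,4.9],[1,-42,-13.8,1,-24.9,1,4.9],[1,-47,-15.7,2.5,-24.9,1,4.9],[1,-50,-16.8,3.4,-24.9,1,4.9],[1,-51.2,-17.2,3.6,-24.9,1,4.9],[1,-51.2,-17.2,3.6,-24.9,1,4.9],[1,-51.2,-17.2,3.6,-24.9,1,4.9],[1,-51.2,-17.2,3.6,-24.9,1,4.9]]
  ]
}}

```text
t: 6.75
tool_pos: [0.538, -0.2506, 0.2703]
tool_rot: [2.111, 2.327, -0.001]
contact_force: [-0.2, 0.5, -2.0]
opening: 0.0072
```

Run:
```python
from h import *
o=ctrl.get_obs();print(o['t'],o['q'].round(2),o['contact_force'],o['wrist_torque'],o['opening'])
shot('wrist','w5');shot('top','t5'); shot('side','s5')
a=cv2.imread('pics/s5.png'); a=cv2.resize(a[190:330,200:340],None,fx=4.2,fy=4.2,interpolation=cv2.INTER_CUBIC);cv2.imwrite('pics/s5c.png',a)
```

```text
6.75 [-0.56 -0.04  1.64 -0.    1.54 -0.66] [-0.24930908  0.51618219 -1.98906117] [-0.02070167 -0.02404234 -0.00162175] 0.007195095028916852
```

View pics/s5c.png

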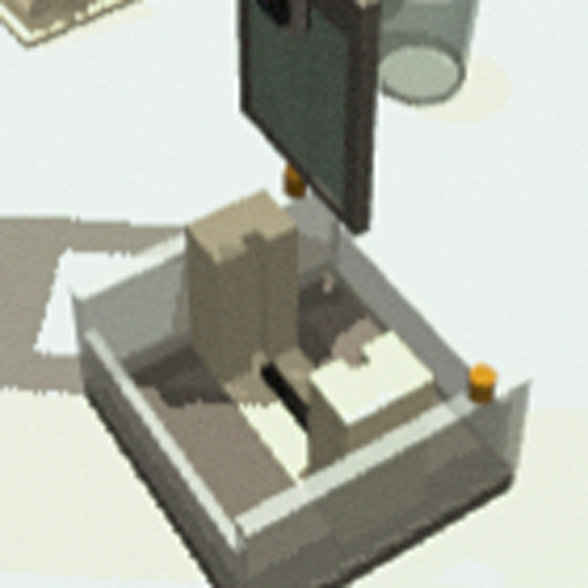

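View pics/w5.png

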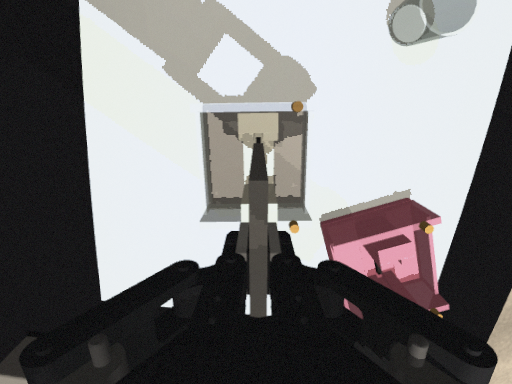

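Run:
```python
from h import *
a=cv2.imread('pics/w5.png'); a=cv2.resize(a[95:235,195:315],None,fx=4.2,fy=4.2,interpolation=cv2.INTER_CUBIC);a=cv2.convertScaleAbs(a,alpha=1.3);cv2.imwrite('pics/w5c.png',a)
```

```text
(no output)
```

View pics/w5c.png

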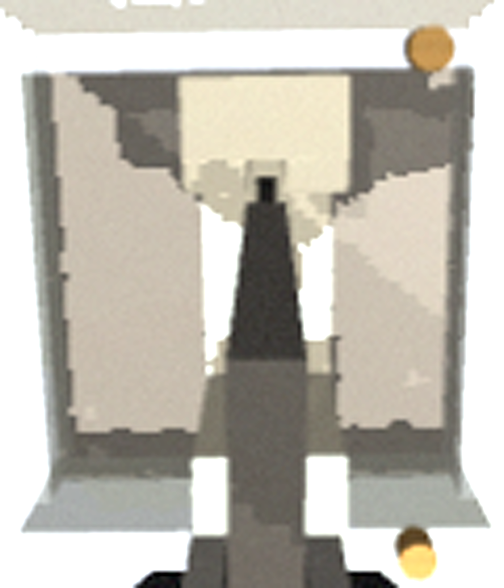

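Run:
```python
from h import *
w=load('w5'); o=ctrl.get_obs(); P=lambda x,y:(195+x/4.2,95+y/4.2)
Rt=R.from_rotvec(o['tool_rot']).as_matrix(); print(Rt.round(3)); 
def q(n,x,y,z=.106):
    p=onz(w,*P(x,y),z); print(n,p.round(4),'tool mm',(Rt.T@(p-o['tool_pos'])*1e3).round(1))
for n,x,y in [('far L',180,78),('far R',350,78),('grv L',247,160),('grv R',287,160),('near L',191,457),('near R',350,457),('near L2',191,535),('near R2',349,535)]: q(n,x,y)
# cassette: edges
for n,x,y in [('top L',229,358),('top R',306,358)]: q(n,x,y,o['tool_pos'][2]+.039)
for n,x,y in [('foot L',247,200),('foot R',284,200)]: q(n,x,y,o['tool_pos'][2]-.081)
for n,x,y in [('post far',430,45),('post near',413,545)]: q(n,x,y,.10)
for n,x,y in [('wallL far',25,72),('wallR far',470,70)]: q(n,x,y,.086)
for n,x,y in [('wallL near',25,530),('wallR near',488,528)]: q(n,x,y,.086)
```

```text
[[-0.096  0.995 -0.   ]
 [ 0.995  0.096 -0.001]
 [-0.001 -0.    -1.   ]]
far L [ 0.5092 -0.1866  0.106 ] tool mm [ 67.1 -22.2 164.3]
far R [ 0.5539 -0.1822  0.106 ] tool mm [ 67.1  22.7 164.3]
grv L [ 0.5289 -0.2062  0.106 ] tool mm [ 45.6  -4.6 164.3]
grv R [ 0.5396 -0.2052  0.106 ] tool mm [ 45.7   6.2 164.3]
near L [ 0.5206 -0.2924  0.106 ] tool mm [-39.3 -21.1 164.4]
near R [ 0.5665 -0.2879  0.106 ] tool mm [-39.3  25.1 164.3]
near L2 [ 0.5225 -0.3169  0.106 ] tool mm [-64.  -21.5 164.4]
near R2 [ 0.5692 -0.3124  0.106 ] tool mm [-63.9  25.3 164.4]
top L [ 0.5301 -0.2066  0.3093] tool mm [ 45.   -3.4 -39. ]
top R [ 0.5374 -0.2059  0.3093] tool mm [ 45.    3.9 -39. ]
foot L [ 0.5301 -0.2065  0.1893] tool mm [45.2 -3.4 81. ]
foot R [ 0.5374 -0.2057  0.1893] tool mm [45.2  3.9 81. ]
post far [ 0.5747 -0.1716  0.1   ] tool mm [ 75.6  44.4 170.3]
post near [ 0.5897 -0.3164  0.1   ] tool mm [-69.9  45.4 170.4]
wallL far [ 0.4642 -0.1896  0.086 ] tool mm [ 68.4 -67.3 184.3]
wallR far [ 0.5888 -0.1769  0.086 ] tool mm [ 69.   57.9 184.3]
wallL near [ 0.4696 -0.3294  0.086 ] tool mm [-71.3 -75.4 184.4]
wallR near [ 0.6152 -0.3145  0.086 ] tool mm [-70.4  70.9 184.4]
```

{"api": "play_rows", "payload": {
  "motion": [
    [[1,-0.1,0.1,2,0,0,-0.6],[1,-0.12,0.1,4.5,0,0,-0.6],[1,-0.12,0.1,6.5,0,0,-0.6],[1,-0.12,0.1,7.5,0,0,-0.6],[1,-0.12,0.1,7.5,0,0,-0.6],[1,-0.12,0.1,7.5,0,0,-0.6]]
  ]
}}

```text
t: 7.65
tool_pos: [0.5395, -0.2526, 0.1964]
tool_rot: [2.098, 2.335, -0.001]
contact_force: [0.9, -1.3, -1.3]
opening: 0.0073
```

Run:
```python
from h import *
o=ctrl.get_obs();print(o['t'],o['contact_force'],o['wrist_torque'],o['opening'])
shot('wrist','w6'); shot('side','s6')
a=cv2.imread('pics/s6.png'); a=cv2.resize(a[210:330,210:330],None,fx=4.6,fy=4.6,interpolation=cv2.INTER_CUBIC);cv2.imwrite('pics/s6c.png',a)
a=cv2.imread('pics/w6.png'); a=cv2.resize(a[75:265,180:340],None,fx=3.1,fy=3.1,interpolation=cv2.INTER_CUBIC);a=cv2.convertScaleAbs(a,alpha=1.3);cv2.imwrite('pics/w6c.png',a)
```

```text
7.65 [ 0.92553437 -1.32412456 -1.29091488] [-0.00467377 -0.0103363  -0.03459908] 0.007313139658644865
```

View pics/s6c.png

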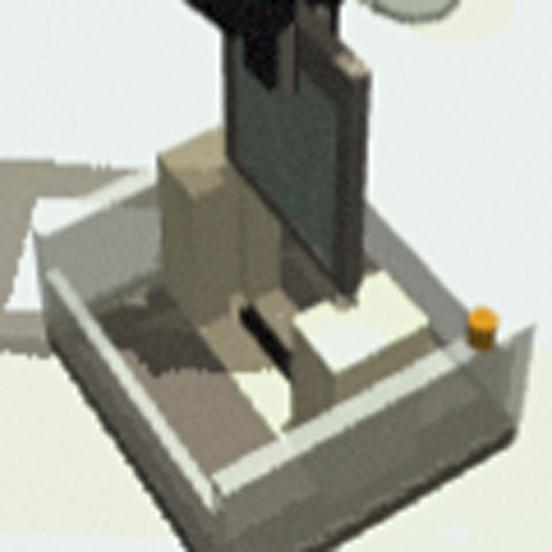

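View pics/w6c.png

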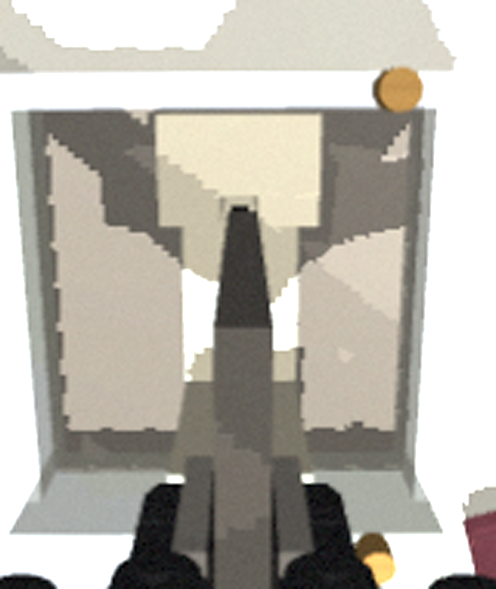

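Run:
```python
from h import *
w=load('w6'); o=ctrl.get_obs(); P=lambda x,y:(180+x/3.1,75+y/3.1)
Rt=R.from_rotvec(o['tool_rot']).as_matrix()
def q(n,x,y,z=.106):
    p=onz(w,*P(x,y),z); print(n,'tool mm',(Rt.T@(p-o['tool_pos'])*1e3).round(1))
for n,x,y in [('far L',155,112),('far R',323,112),('grv L',220,198),('grv R',258,198)]: q(n,x,y)
for n,x,y in [('foot L',227,206),('foot R',253,206)]: q(n,x,y,o['tool_pos'][2]-.081)
for n,x,y in [('top L',216,327),('top R',272,327)]: q(n,x,y,o['tool_pos'][2]+.039)
s=load('s6');Q=lambda x,y:(210+x/4.6,210+y/4.6)
for n,x,y in [('foot near L',333,292),('foot near R',357,305)]:
    p=onz(s,*Q(x,y),o['tool_pos'][2]-.081);print(n,(Rt.T@(p-o['tool_pos'])*1e3).round(1))
for n,x,y in [('gL',333,299),('gR',350,303),('in L',292,318),('out R',430,325),('in R',385,272),('outL',337,374)]:
    p=onz(s,*Q(x,y),.106);print(n,(Rt.T@(p-o['tool_pos'])*1e3).round(1))
```

```text
far L tool mm [ 70.1 -23.7  90.5]
far R tool mm [70.1 21.9 90.6]
grv L tool mm [46.9 -6.2 90.6]
grv R tool mm [46.9  4.4 90.6]
foot L tool mm [45.8 -4.1 80.9]
foot R tool mm [45.8  2.8 80.9]
top L tool mm [ 44.6  -3.6 -39.1]
top R tool mm [ 44.6   3.7 -39.1]
foot near L [-41.3  -5.9  81.1]
foot near R [-51.6  -1.6  81.1]
gL [-37.9  -3.3  90.7]
gR [-43.2   1.3  90.8]
in L [-37.  -22.3  90.7]
out R [-68.9  21.7  90.8]
in R [-37.8  22.3  90.8]
outL [-68.5 -22.4  90.8]
```

{"api": "play_rows", "payload": {
  "motion": [
    [[1,0,-0.03,0.5,0,0,-0.2],[1,0,-0.03,0.9,0,0,-0.2],[1,0,-0.03,1.1,0,0,-0.2],[1,0,-0.03,1.3,0,0,-0.2],[1,0,-0.03,1.3,0,0,-0.2]]
  ]
}}

```text
t: 8.38
tool_pos: [0.5391, -0.2527, 0.1833]
tool_rot: [2.094, 2.339, -0.001]
contact_force: [0.7, -0.5, -1.0]
opening: 0.0071
```

{"api": "play_rows", "payload": {
  "motion": [
    [[1,0,0,0.3,0,0,0],[1,0,0,0.6,0,0,0],[1,0,0,0.8,0,0,0],[1,0,0,0.8,0,0,0]]
  ]
}}

```text
t: 8.88
tool_pos: [0.539, -0.2526, 0.175]
tool_rot: [2.094, 2.339, -0.001]
contact_force: [-1.0, 0.5, -0.5]
opening: 0.0071
```

Run:
```python
from h import *
o=ctrl.get_obs();print(o['t'],o['contact_force'],o['wrist_torque'],o['opening'])
shot('wrist','w7'); shot('side','s7')
a=cv2.imread('pics/s7.png'); a=cv2.resize(a[210:330,210:330],None,fx=4.6,fy=4.6,interpolation=cv2.INTER_CUBIC)
b=cv2.imread('pics/w7.png'); b=cv2.resize(b[75:255,170:350],(552,552),interpolation=cv2.INTER_CUBIC);b=cv2.convertScaleAbs(b,alpha=1.3);cv2.imwrite('pics/s7c.png',cv2.resize(np.hstack([a,b]),(800,400)))
```

```text
8.875 [-0.97217261  0.4893061  -0.46362153] [-0.02295212 -0.01798243 -0.01232992] 0.007079700835293359
```

View pics/s7c.png

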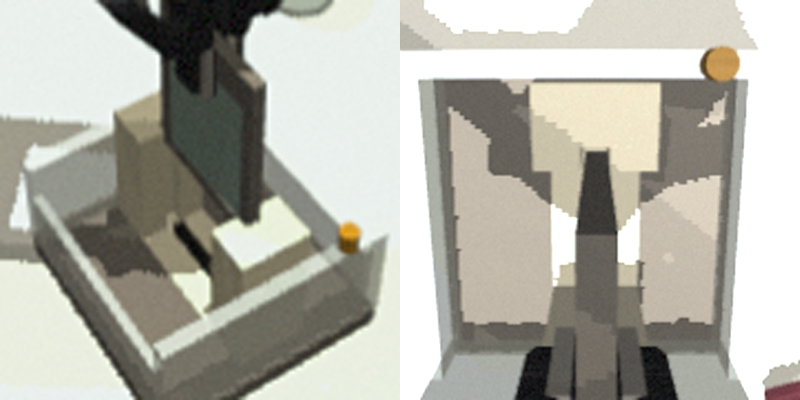

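The plate is in both grooves (no contact force, foot ~12 mm below the rib tops). I slide on down.

{"api": "play_rows", "payload": {
  "motion": [
    [[1,0,0,0.8,0,0,0],[1,0,0,1.6,0,0,0],[1,0,0,2.4,0,0,0],[1,0,0,3.0,0,0,0],[1,0,0,3.0,0,0,0]]
  ],
  "newtons": 90
}}

```text
t: 9.6
tool_pos: [0.5387, -0.2525, 0.1443]
tool_rot: [2.095, 2.34, -0.001]
contact_force: [0.3, -0.6, -1.1]
opening: 0.0069
```

{"api": "play_rows", "payload": {
  "motion": [
    [[1,0,0,0.8,0,0,0],[1,0,0,1.6,0,0,0],[1,0,0,2.4,0,0,0],[1,0,0,3.0,0,0,0],[1,0,0,3.3,0,0,0],[1,0,0,3.3,0,0,0]]
  ]
}}

```text
t: 10.35
tool_pos: [0.5386, -0.2526, 0.111]
tool_rot: [2.095, 2.341, -0.001]
contact_force: [0.3, 0.4, -2.1]
opening: 0.0066
```

{"api": "play_rows", "payload": {
  "motion": [
    [[1,0,0,0.2,0,0,0],[1,0,0,0.4,0,0,0],[1,0,0,0.6,0,0,0],[1,0,0,0.6,0,0,0]]
  ]
}}

```text
t: 10.85
tool_pos: [0.5388, -0.2527, 0.1056]
tool_rot: [2.095, 2.34, -0.001]
contact_force: [-1.5, 1.4, 2.4]
opening: 0.0071
```

{"api": "play_rows", "payload": {
  "motion": [
    [[1,0,0,0.2,0,0,0],[1,0,0,0.4,0,0,0],[1,0,0,0.4,0,0,0]]
  ]
}}

```text
t: 11.22
tool_pos: [0.5391, -0.2527, 0.1032]
tool_rot: [2.095, 2.34, -0.001]
contact_force: [-2.3, 2.1, 7.0]
opening: 0.0073
```

{"api": "play_rows", "payload": {
  "motion": [
    [[1,0,0,0.2,0,0,0],[1,0,0,0.4,0,0,0],[1,0,0,0.5,0,0,0],[1,0,0,0.5,0,0,0]]
  ]
}}

```text
t: 11.72
tool_pos: [0.5392, -0.2527, 0.0998]
tool_rot: [2.095, 2.341, -0.002]
contact_force: [-2.2, 3.2, 7.0]
opening: 0.0068
```

{"api": "play_rows", "payload": {
  "motion": [
    [[1,0,0,0.2,0,0,0],[1,0,0,0.4,0,0,0],[1,0,0,0.4,0,0,0]]
  ]
}}

```text
t: 12.1
tool_pos: [0.5393, -0.2527, 0.098]
tool_rot: [2.094, 2.341, -0.002]
contact_force: [-4.9, 4.5, 10.0]
opening: 0.0072
```

{"api": "play_rows", "payload": {
  "motion": [
    [[1,0,0,0.2,0,0,0],[1,0,0,0.4,0,0,0],[1,0,0,0.5,0,0,0],[1,0,0,0.5,0,0,0]]
  ]
}}

```text
t: 12.6
tool_pos: [0.5396, -0.2527, 0.098]
tool_rot: [-2.093, -2.341, 0.003]
contact_force: [-11.2, 6.7, 22.5]
opening: 0.0069
```

Run:
```python
from h import *
o=ctrl.get_obs();print(o['t'],o['contact_force'],o['wrist_torque'],o['opening'])
shot('wrist','w8'); shot('side','s8')
a=cv2.imread('pics/s8.png'); a=cv2.resize(a[210:330,210:330],None,fx=4.6,fy=4.6,interpolation=cv2.INTER_CUBIC)
b=cv2.imread('pics/w8.png'); b=cv2.resize(b[75:255,170:350],(552,552),interpolation=cv2.INTER_CUBIC);b=cv2.convertScaleAbs(b,alpha=1.3);cv2.imwrite('pics/s8c.png',cv2.resize(np.hstack([a,b]),(800,400)))
```

```text
12.6 [-11.19163447   6.70812317  22.51133717] [ 1.10387962  2.25572299 -0.04421578] 0.006872713396369547
```

View pics/s8c.png

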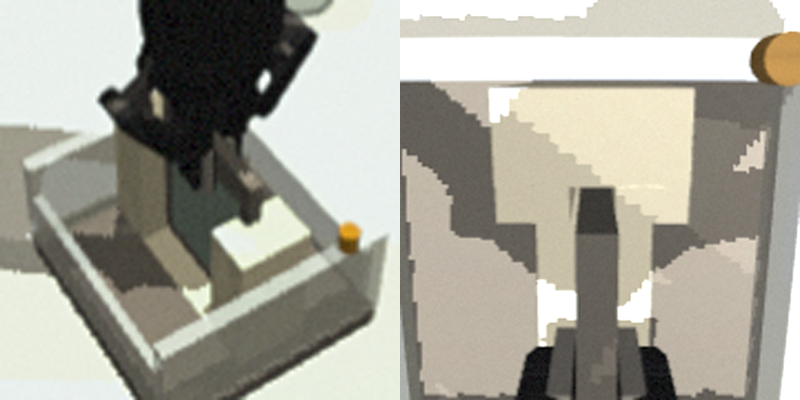

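{"api": "play_rows", "payload": {
  "motion": [
    [[1,0,-0.02,0,0,0,0],[1,0,-0.02,0,0,0,0]]
  ]
}}

```text
t: 12.95
tool_pos: [0.5396, -0.2526, 0.0981]
tool_rot: [-2.094, -2.342, 0.003]
contact_force: [-0.0, 2.1, 1.8]
opening: 0.0066
```

Run:
```python
from h import *
o=ctrl.get_obs();print(o['t'],o['contact_force'],o['wrist_torque'],o['tool_pos'],R.from_rotvec(o['tool_rot']).as_matrix().round(4)[:,2])
w=load('w8'); a=cv2.imread('pics/w8.png'); cv2.imwrite('pics/w8c.png',cv2.convertScaleAbs(cv2.resize(a[145:200,225:290],None,fx=9,fy=9,interpolation=cv2.INTER_CUBIC),alpha=1.4))
```

```text
12.95 [-0.01136662  2.09165611  1.8473761 ] [0.38665885 0.07916618 0.01525982] [ 0.5396088  -0.25259649  0.09805983] [-0.0012 -0.0011 -1.    ]
```

View pics/w8c.png

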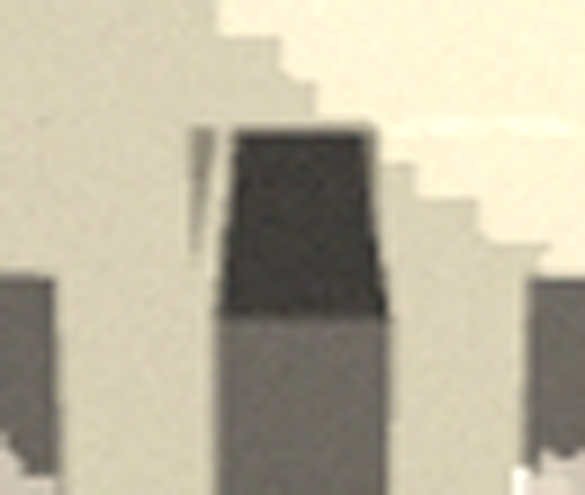

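Run:
```python
from h import *
w=load('w8')
for c in (128,131,134):
    b0=onz(w,225+303/9,145+c/9,.106)
    zs=np.linspace(.12,.15,301); v=[proj(w,[b0[0],b0[1],z])[0,1] for z in zs]
    print(c,b0.round(4),[zs[np.argmin(abs(np.array(v)-(145+r/9)))].round(4) for r in (314,318,321)])
```

```text
128 [ 0.5346 -0.2056  0.106 ] [np.float64(0.1468), np.float64(0.1474), np.float64(0.1478)]
131 [ 0.5346 -0.2058  0.106 ] [np.float64(0.1461), np.float64(0.1467), np.float64(0.1472)]
134 [ 0.5346 -0.2059  0.106 ] [np.float64(0.1455), np.float64(0.1461), np.float64(0.1466)]
```

{"api": "play_rows", "payload": {
  "motion": [
    [[1,0,-0.07,0,0,0,0],[1,0,-0.07,0,0,0,0],[1,0,-0.07,0,0,0,0]]
  ]
}}

```text
t: 13.32
tool_pos: [0.5394, -0.2526, 0.0981]
tool_rot: [2.093, 2.342, -0.001]
contact_force: [1.8, 1.8, 1.5]
opening: 0.007
```

{"api": "play_rows", "payload": {
  "motion": [
    [[1,0,0,0.2,0,0,0],[1,0,0,0.4,0,0,0],[1,0,0,0.6,0,0,0],[1,0,0,0.6,0,0,0]]
  ]
}}

```text
t: 13.82
tool_pos: [0.5401, -0.2526, 0.0979]
tool_rot: [-2.093, -2.343, 0.002]
contact_force: [-9.9, 11.1, 28.3]
opening: 0.0067
```

Run:
```python
from h import *
shot('side','s9'); a=cv2.imread('pics/s9.png'); cv2.imwrite('pics/s9c.png',cv2.convertScaleAbs(cv2.resize(a[245:290,250:310],None,fx=11,fy=11,interpolation=cv2.INTER_CUBIC),alpha=1.3))
```

```text
(no output)
```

View pics/s9c.png

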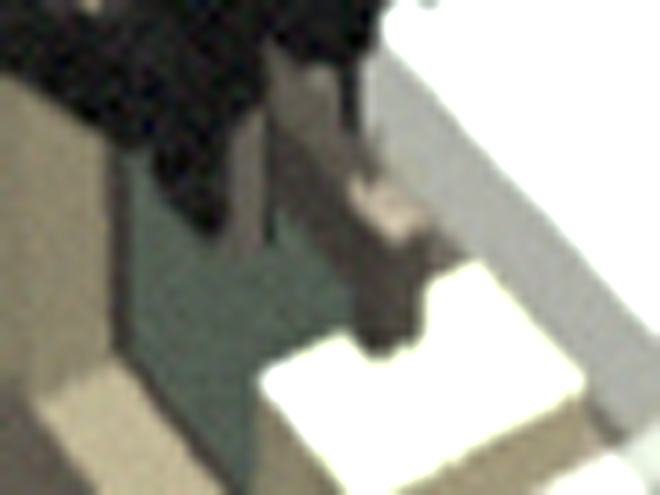

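Run:
```python
from h import *
s=load('s9'); o=ctrl.get_obs(); Rt=R.from_rotvec(o['tool_rot']).as_matrix()
base=o['tool_pos']
for x,y in((-45,4),(-45,-4),(-46.5,5.2),(-46.5,-5.2)):
  P=base+Rt@np.array([x,y,0])/1e3
  for z in (.106,.131,.136,.141,.146):
    P[2]=z; print(x,y,z,((proj(s,P)[0]-[250,245])*11).round(0))
# guide ref: inner -x corner and outer +x corner
for x,y in((-38,-22),(-38,22),(-68,22)):
    P=base+Rt@np.array([x,y,0])/1e3;P[2]=.106;print('ref',((proj(s,P)[0]-[250,245])*11).round(0))
```

```text
-45 4 0.106 [419. 338.]
-45 4 0.131 [424. 240.]
-45 4 0.136 [425. 220.]
-45 4 0.141 [426. 199.]
-45 4 0.146 [427. 179.]
-45 -4 0.106 [380. 359.]
-45 -4 0.131 [384. 261.]
-45 -4 0.136 [385. 240.]
-45 -4 0.141 [386. 220.]
-45 -4 0.146 [386. 200.]
-46.5 5.2 0.106 [430. 341.]
-46.5 5.2 0.131 [435. 243.]
-46.5 5.2 0.136 [437. 223.]
-46.5 5.2 0.141 [438. 202.]
-46.5 5.2 0.146 [439. 182.]
-46.5 -5.2 0.106 [379. 368.]
-46.5 -5.2 0.131 [383. 270.]
-46.5 -5.2 0.136 [384. 250.]
-46.5 -5.2 0.141 [385. 229.]
-46.5 -5.2 0.146 [386. 209.]
ref [266. 377.]
ref [482. 264.]
ref [589. 384.]
```

The side view puts the plate's top edge at z ≈ 0.136 m, 30 mm above the guides, which is the home height. I press once more, shifted to relieve the side force, to rule out a jam.

{"api": "play_rows", "payload": {
  "motion": [
    [[1,0.05,-0.1,0.2,0,0,0],[1,0.15,-0.2,0.5,0,0,0],[1,0.15,-0.2,0.7,0,0,0],[1,0.15,-0.2,0.7,0,0,0]]
  ]
}}

```text
t: 14.38
tool_pos: [0.5398, -0.2527, 0.098]
tool_rot: [2.09, 2.34, -0.002]
contact_force: [-8.1, 6.3, 29.1]
opening: 0.0071
```

{"api": "play_rows", "payload": {
  "motion": [
    [[1,0,0,0,0,0,0],[1,0,0,0,0,0,0],[0.7,0,0,0,0,0,0],[0.4,0,0,0,0,0,0],[0.0,0,0,0,0,0,0],[-0.4,0,0,0,0,0,0],[-0.4,0,0,0,0,0,0]]
  ]
}}

```text
t: 15.25
tool_pos: [0.5398, -0.2527, 0.0979]
tool_rot: [2.09, 2.34, -0.002]
contact_force: [0.1, -0.0, -0.6]
opening: 0.0598
```

{"api": "play_rows", "payload": {
  "motion": [
    [[-0.4,0,0,-2,0,0,0],[-0.4,0,0,-5,0,0,0],[-0.4,0,0,-9,0,0,0],[-0.4,0,0,-13,0,0,0],[-0.4,0,0,-14,0,0,0],[-0.4,0,0,-14,0,0,0]]
  ]
}}

```text
t: 16.0
tool_pos: [0.5398, -0.2524, 0.239]
tool_rot: [2.089, 2.339, -0.001]
contact_force: [0.3, 0.0, -0.4]
opening: 0.0601
```

Run:
```python
from h import *
o=ctrl.get_obs();print(o['t'],o['contact_force'],o['opening'])
shot('wrist','w10'); shot('top','t10');shot('side','s10')
a=cv2.imread('pics/s10.png'); a=cv2.resize(a[210:330,210:330],None,fx=4.6,fy=4.6,interpolation=cv2.INTER_CUBIC)
b=cv2.imread('pics/w10.png'); b=cv2.resize(b[75:255,170:350],(552,552),interpolation=cv2.INTER_CUBIC);b=cv2.convertScaleAbs(b,alpha=1.3);cv2.imwrite('pics/s10c.png',cv2.resize(np.hstack([a,b]),(800,400)))
a=cv2.imread('pics/s10.png');cv2.imwrite('pics/s10d.png',cv2.convertScaleAbs(cv2.resize(a[235:290,235:310],None,fx=10,fy=10,interpolation=cv2.INTER_CUBIC),alpha=1.3))
```

```text
16.0 [ 0.2998369   0.00890682 -0.40470427] 0.06005655477419033
```

View pics/s10c.png

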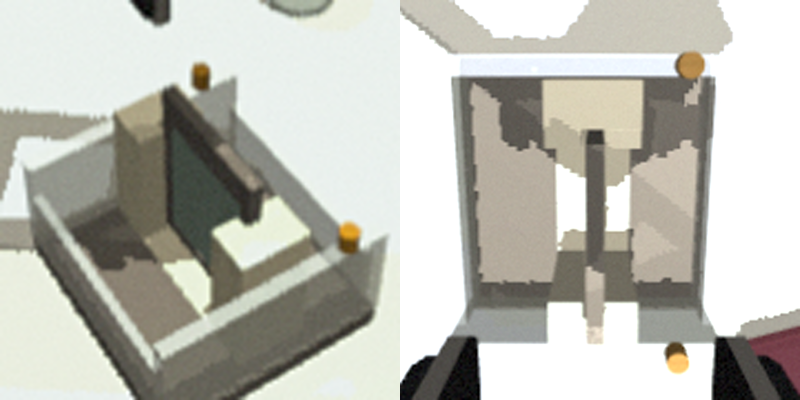

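View pics/s10d.png

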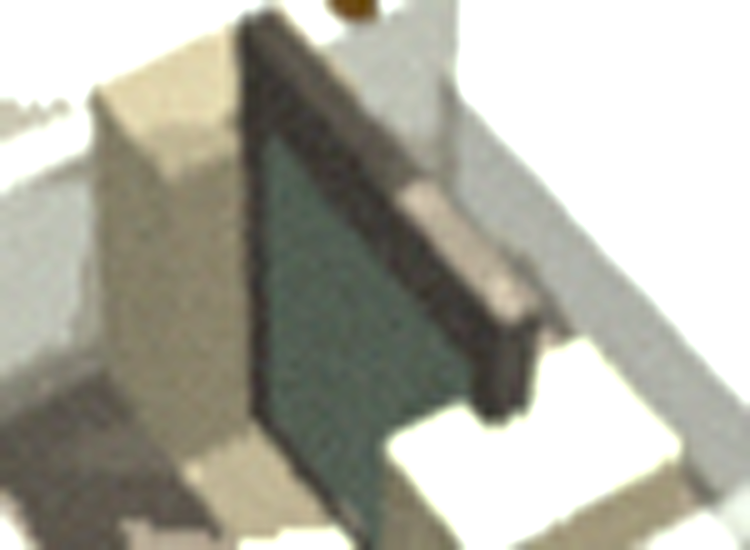

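View pics/s10.png

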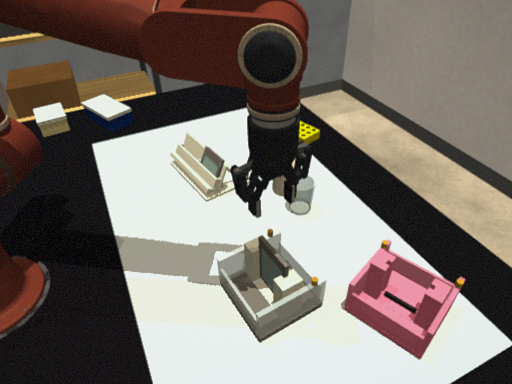

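Run:
```python
from h import *
s=load('s10'); o=ctrl.get_obs(); Rt=R.from_rotvec(o['tool_rot']).as_matrix()
w=load('w10')
for x,y in((-45,-4),(-45,4),(45,-4)):
  P=o['tool_pos']+Rt@np.array([x,y,0])/1e3
  for z in (.132,.136,.14):
    P[2]=z; print(x,y,z,((proj(s,P)[0]-[235,235])*10).round(0))
```

```text
-45 -4 0.132 [490. 332.]
-45 -4 0.136 [490. 318.]
-45 -4 0.14 [491. 303.]
-45 4 0.132 [526. 313.]
-45 4 0.136 [527. 299.]
-45 4 0.14 [528. 284.]
45 -4 0.132 [223.  26.]
45 -4 0.136 [223.  12.]
45 -4 0.14 [223.  -3.]
```

The view agrees with home and level, to about 1.5 mm. As a firmer check I push gently on the top edge with shut fingers.

{"api": "play_rows", "payload": {
  "motion": [
    [[0.3,0,0.05,2,0,0,0],[1,0,0.05,4,0,0,0],[1,0,0.05,6,0,0,0],[1,0,0.05,7.5,0,0,0],[1,0,0.05,8.5,0,0,0],[1,0,0.05,9,0,0,0],[1,0,0.05,9.3,0,0,0],[1,0,0.05,9.5,0,0,0],[1,0,0.05,9.5,0,0,0]]
  ],
  "newtons": 40
}}

```text
t: 17.27
tool_pos: [0.5392, -0.2519, 0.141]
tool_rot: [2.092, 2.342, -0.003]
contact_force: [0.3, 0.0, 1.0]
opening: 0.0001
```

{"api": "play_rows", "payload": {
  "motion": [
    [[1,0,0,0.3,0,0,0],[1,0,0,0.6,0,0,0],[1,0,0,0.8,0,0,0],[1,0,0,0.9,0,0,0],[1,0,0,0.9,0,0,0]]
  ]
}}

```text
t: 17.9
tool_pos: [0.5398, -0.2521, 0.1359]
tool_rot: [2.091, 2.342, -0.002]
contact_force: [-6.1, 4.3, 15.2]
opening: 0.0001
```

Hard stop at z = 0.1359 under 15 N, so the foot is on the floor. I retreat.

{"api": "play_rows", "payload": {
  "motion": [
    [[1,0,0,-1,0,0,0],[1,0,0,-5,0,0,0],[1,0,0,-10,0,0,0],[1,0,0,-14,0,0,0],[1,0,0,-14,0,0,0],[1,0,0,-14,0,0,0]]
  ]
}}

```text
t: 18.65
tool_pos: [0.5395, -0.2516, 0.2752]
tool_rot: [2.092, 2.342, -0.002]
contact_force: [0.4, 0.2, -0.5]
opening: 0.0001
```

Run:
```python
from h import *
o=ctrl.get_obs();print(o['t'],o['contact_force'],o['tool_pos'])
shot('side','s11');shot('top','t11')
```

```text
18.65 [ 0.41891173  0.20469377 -0.45469927] [ 0.5395486  -0.2516206   0.27523806]
```

View pics/s11.png

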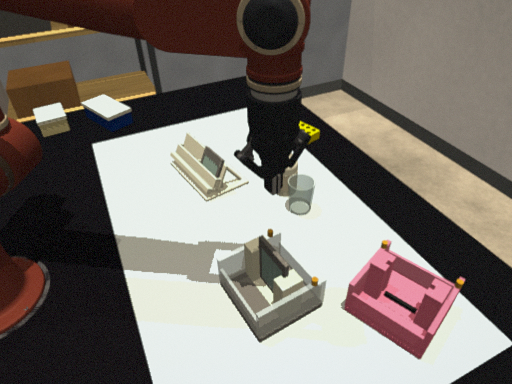

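View pics/t11.png

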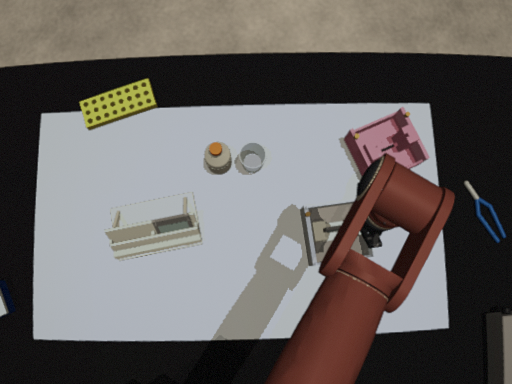

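The cassette stands in the grey tank (side 272,265) and the short one in the rack (top 174,226). The bottle (217,158) and beaker (252,157) have not moved, and the arm is clear.

```bash
python3 -c "
from station import ctrl
print(ctrl.finish_job())"
```

```text
the job is handed in; nothing more can be done
None
```

The tall cassette is home in the grey tank, released and untouched. I handed the job in at about 18.7 s of the 61 s.

**What I did:** I gripped the cassette near its top edge, drew it 14 cm out along its own lean, turned it upright and lined it up with the grooves using the wrist camera. It went into both grooves on the first try, so no search by touch was needed. I then pressed it down past the rubber seat, let go and backed off.

**Checks that agreed:**
- **Floor contact:** the plate reached a hard stop that did not give under 22–29 N, well above the seat's 8 N or so.
- **Height:** after release, shut fingers pressing on the top edge met a hard stop at z = 0.1359 m under 15 N. The home height is 0.136 m. The side picture agreed to about 1.5 mm.
- **Surroundings:** the last pictures show the short cassette still in the rack, and the beaker and bottle where they started.

**Check that disagreed:** a height estimate from a single wrist picture gave about 0.146 m. I discarded it because that view is very sensitive to small sideways errors, and the side picture and the touch check both contradicted it.

While pressing, side forces rose to about 11 N because the plate leaned on one groove wall. They dropped away once I eased the arm.

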